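# Corner check of the pharmacy scale with a hand probe

### The job

Check the corner of the dispensing scale: first slide its orange transport lock all the way to its end stop, to the scale's left, which frees the pan. Then take the blue check probe out of its stand and, holding it upright, press its tip lightly inside the red ring on the pan until the red pointer at the pan's edge stands in the green band of the post, without pushing the pan down to its stop. Finish there, still holding the probe and keeping that push, with nothing but the probe touching the scale; leave the vial, the cup and the cap where they are.

Things in the scene. Friction and masses are not known exactly. Their poses are not given: they have to be found in the camera images.
- scale: Grey sprung scale, fixed, yaw up to 0.4 rad. Origin on the worktop under its middle; x away from the robot, y to its left, z up. Base x -105 to +85, y -100 to +100 mm; flat deck 45 mm above the worktop, the lock on its front strip. Steel pan 130 x 130 mm, centre x +25, y 0, top at 80 mm, underside at 74 mm, at rest. A post stands on the right edge.
- lock_grip (a point): Centre of the top of the orange lock grip, 73.5 mm above the worktop: an upright tab 20 mm (scale x) by 12 mm (scale y), 28 mm tall above the 45 mm deck. At x -75 mm in the scale's frame; moves along the scale's y from -20 mm (joint 0) to +20 mm (joint 0.040). 25 mm free between it and the pan's edge; nothing beside it on the deck.
- band (a point): Centre of the green band (10 mm high, 20 mm wide, facing the robot) on the white index post at the scale's right edge; 64 mm above the worktop. Post 20 mm wide, top at 89 mm. The pan's red pointer, 2 mm thick, beside the post is centred at 74 mm at rest and sinks with the pan.
- lock (a joint): Transport lock, m: 0 = locked (towards the scale's right, -y), 0.040 = end stop, released (scale's left, +y). Starts locked, at 0 to 0.010. Friction about 1.5 N; stays where it is left. Its steel tongue blocks the pan until about 0.034.
- pan (a joint): How far the pan is pressed down, m: 0 at rest, 0.022 at its bottom stop. A 500 N/m spring lifts it (about 5 N at 0.010); it moves straight down and springs back. The pointer is centred in the green band at 0.010; the band runs from 0.005 to 0.015. While locked it gives only 1 to 3 mm.
- spot (a point): Centre of the red ring (outer radius 10 mm, white inside, red dot in the middle) on the pan's top face, near its far left corner; moves with the pan. z up, axes as the scale's. In the scale's frame at x +55, y +34 mm, 80 mm above the worktop at rest.
- stand: White block 76 x 76 x 62 mm, fixed to the worktop, origin under its centre; a hole of 18 mm diameter, 56 mm deep, in the middle of its top holds the probe upright.
- probe: Blue hand probe, 100 g, 140 mm long, origin at its tip, z from tip to handle end. Steel stem 12 mm across with rubber ball tip (0 to 50 mm), black collar 32 mm across (50 to 55 mm), round blue handle 24 mm across (55 to 140 mm). Starts upright in the stand, collar on the stand's top, tip 12 mm above the worktop; lift it over 50 mm to clear the stand.
- probe_tip (a point): The end of the probe's tip (the probe's origin).
- probe_handle (a point): Point on the probe's axis 100 mm from the tip, in the middle of the blue handle, where to grip it.
- vial: Amber vial of tablets, 35 mm in diameter, 82 mm tall, origin under its centre. Leave it alone.
- cup: Beige paper-like dose cup, 38 mm in diameter, 28 mm tall, origin under its centre. Leave it alone.
- cap: White vial cap, 37 mm in diameter, 11 mm tall, origin under its centre. Leave it alone.
Mind the look-alikes: they are no part of the job. There is more than one size of the probe; the one meant has the size given above.

How it is judged:
By the outcome, as a careful person would: the job done as asked, in the order asked, and still so for the second after the job is handed in, while the arm keeps its last pose, push and grip.
It also fails if it takes over 54 s, if anything falls off the work surface, if the arm or the gripper's body presses on something with over 40 N, if the wrist force passes 120 N, or if a joint passes its speed limit or range.

### The arm

A 6-joint arm with a two-finger parallel gripper is mounted at the origin on a cart in front of the work surface, level with it; the furniture and walls round the work are solid. World frame = base frame: x ahead of the robot, y to its left, z up, the work surface at z = 0. Lengths are in m, angles in rad, forces in N, time in s.
With the tool pointing down it reaches from about 0.375 to 0.9 m from the base axis. Payload 3.1 kg.
Tool frame: the origin (TCP) lies midway between the tips of the shut fingers; the grasp point (between the pads) lies 19 mm behind it; z points along the fingers, y is the direction in which the jaws open and shut (so a half turn about z gives the same grasp; the last joint's range is limited). The gripper opens to 85 mm and grips with 20 to 120 N. Pads are 22 mm wide; open, the fingers measure 114 mm over their backs; the gripper's body (76 mm by 85 mm) begins 54 mm behind the grasp point. The pads swing forward as they close: fully open they stand 13 mm farther back than shut.
Start: joints at [-1.385, 0.527, 1.433, -0, 1.181, -0.178], TCP at [0.223, -0.584, 0.231] pointing down, gripper open.
Joint ranges: [-3.08, 3.08], [-0.75, 2.2], [0.22, 2.44], [-1.43, 4.57], [0, 2.65], [-2.85, 2.85]. Speed limits (rad/s): [2.79, 2.79, 3.14, 3.14, 3.14, 3.14].

### API

Orientations are given as a unit quaternion [x, y, z, w].
In Python, from station import manip gives the robot as it stands.
- The arm moves only by the tool servo_tool, never from a script. Its argument "motion" is a list of rows, each a list of 7 numbers: the shift along the tool's x, y, z in mm, then the turn, a rotation vector about the tool's x, y, z in rad, then the opening, from -1 (shut) to 1 (fully open), so that 0 is half open. In form: [[x, y, z, rx, ry, rz, hand], ...]. A call has 1 to 12 rows; each row shifts and turns the pose as measured when the row begins, along the tool's axes as they then stand; what a row does not reach is not made up. A row lasts 1/12 s, in which the tool goes at most 41.7 mm and 7.16 degrees, less where a joint would pass 70% of its speed; a pose out of reach is approached as far as the arm can. A call with a gripper value outside its range is refused whole. The fingers move at their own pace and stop on an object; "grip_force" is the grip in N (left out, the last holds). Time passes only in rows, so rows that do not move let the fingers close. It gives the time, the measured TCP pose, the force and the opening at its end, in the units of the state.
- manip.sense(): the state, without advancing time (a new reading comes with each control period).
- manip.snapshot(name): name is "scene" or "top" or "wrist"; returns a dict with "frame" (384x512x3 uint8, red, green, blue), "mtx" (3x3 intrinsics, pixels), "dist_coeffs" ([k1, k2, p1, p2, k3] as OpenCV has them; the pictures are not rectified), "world_from_camera" (4x4, takes a point from camera to world coordinates). Camera axes: x right, y up, looking along -z (the intrinsics and any distortion apply to the point x, -y, -z); pixel columns grow to the right and rows downward; lengths in m; the calibration is good to about 2 mm. A picture is of the moment at which its call begins. There is no depth.
- manip.sign_off(): hands the job in, once; it reports no verdict.
The state is a dict: "t": time; "q": joint angles; "qd": joint speeds; "tau": joint torques, N m; "tcp_pos": TCP position; "tool_rot": TCP orientation; "force": force on the tool from outside, world axes, zero at the start; "ft_torque": the same for the moment, N m; "finger_gap": opening from 0.0 (shut) to 1.0 (fully open).
Only numpy, scipy, OpenCV 4.12 (cv2) and the standard library are available. Lean on these libraries where they do the work, as an engineer would, in place of code of your own. Each camera call takes 0.05 s, during which the arm holds its last target.

## Working session

There is one attempt and no reset: what is moved stays moved. The work goes in short steps, Python scripts to look and compute and a tool call to move; the robot and the scene stay as the last step left them, time stands still between calls to the robot, and variables do not carry over. Pictures are saved under pics/ and viewed, and the job is handed in when it is done.

Besides the shell and the picture viewer there is one more tool, called after "Call:" as name([rows], argument=value, ...), one row to a line, values as JSON. servo_tool: Moves the arm, as the interface text tells. Its arguments: {"type":"object","properties":{"motion":{"type":"array"},"grip_force":{"type":"number"}},"required":["motion"]}

```bash
mkdir -p pics; ls; cat > h.py <<'E'
import numpy as np, cv2
from station import manip
def snap(n,save=None):
    s=manip.snapshot(n)
    if save: cv2.imwrite('pics/'+save+'.png',s['frame'][:,:,::-1])
    return s
def ray(s,u,v):
    p=cv2.undistortPoints(np.array([[[u,v]]],float),np.array(s['mtx']),np.array(s['dist_coeffs']))[0,0]
    T=np.array(s['world_from_camera']); d=T[:3,:3]@np.array([p[0],-p[1],-1.]); return T[:3,3],d
def plane(s,u,v,z):
    o,d=ray(s,u,v); return o+d*(z-o[2])/d[2]
def proj(s,P):
    T=np.array(s['world_from_camera']); c=T[:3,:3].T@(np.array(P)-T[:3,3]); c=np.array([[c[0],-c[1],-c[2]]])
    return cv2.projectPoints(c,np.zeros(3),np.zeros(3),np.array(s['mtx']),np.array(s['dist_coeffs']))[0].reshape(2)
E
python3 - <<'E'
from h import *
for n in('scene','top','wrist'):
    s=snap(n,n+'0'); T=np.array(s['world_from_camera']);print(n,T[:3,3].round(3),-T[:3,2].round(2),s['mtx'][0][0])
print(manip.sense())
E
```

```text
pics
scene [-0.261  0.364  0.471] [ 0.8  -0.47 -0.37] 420.92246923502756
top [ 0.332 -0.112  1.032] [ 0.22  0.01 -0.98] 403.8715444612711
wrist [ 0.289 -0.558  0.373] [-0.26 -0.1  -0.96] 307.23960553268495
{'t': 0.15, 'q': array([-1.38449214e+00,  5.28251430e-01,  1.43360750e+00,  1.44829806e-05,
        1.18142080e+00, -1.78510267e-01]), 'qd': array([ 4.75977335e-04, -3.25413385e-03, -4.02008069e-03,  2.63753384e-03,
        1.29356422e-05, -2.77823864e-05]), 'tau': array([ 3.89700299e-04, -4.42742229e+01, -1.78276849e+01, -2.80362437e-04,
        5.58790925e-03, -3.77235054e-06]), 'tcp_pos': array([ 0.22290633, -0.58330758,  0.23055932]), 'tool_rot': array([ 9.83410027e-01,  1.81394615e-01,  3.40983049e-06, -8.43559935e-04]), 'force': array([-0.25931839,  0.14037142,  0.06634769]), 'ft_torque': array([ 0.04674969,  0.0046864 , -0.06970566]), 'finger_gap': 1.0017732185371955}
```

View pics/scene0.png

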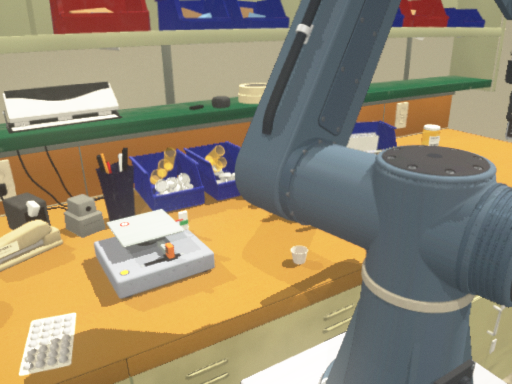

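View pics/top0.png

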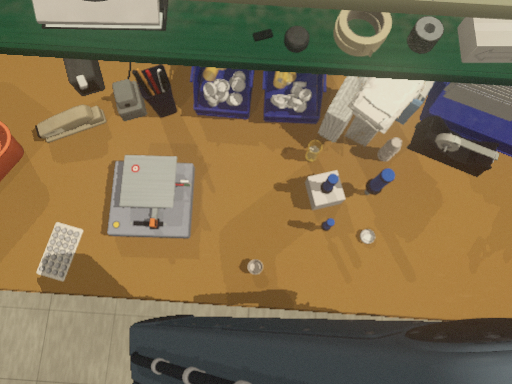

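```bash
python3 - <<'E'
import cv2,numpy as np
a=cv2.imread('pics/top0.png')
l=cv2.resize(a[145:245,100:200],None,fx=4,fy=4,interpolation=cv2.INTER_CUBIC)
r=cv2.resize(a[145:245,300:400],None,fx=4,fy=4,interpolation=cv2.INTER_CUBIC)
cv2.imwrite('pics/crop0.png',np.hstack([l,r]))
E
```

```text
(no output)
```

View pics/crop0.png

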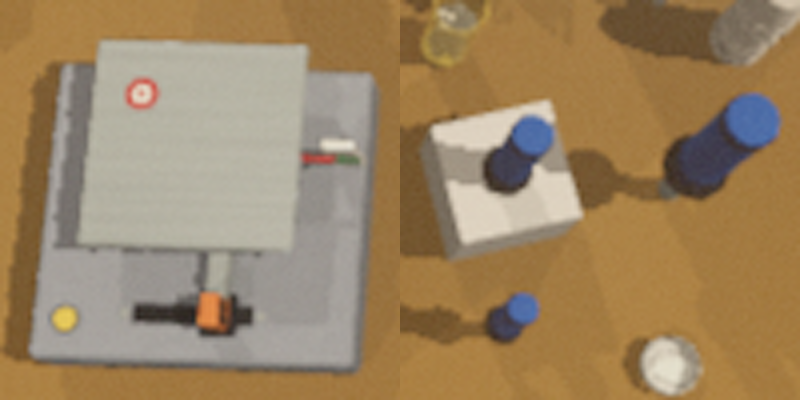

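View pics/wrist0.png

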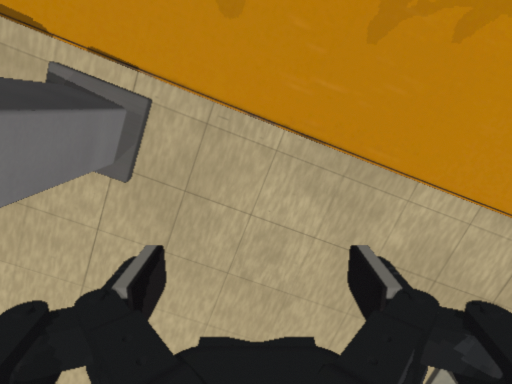

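The three blue probe candidates in the top view are at (330,181), in the white stand; (384,178), larger and free-standing; and (328,225), small. The one in the stand fits the description. Next I measure the positions.

```bash
python3 - <<'E'
from h import *
def cen(m,box):
    x0,y0,x1,y1=box; k=np.zeros_like(m);k[y0:y1,x0:x1]=m[y0:y1,x0:x1]
    n,l,st,c=cv2.connectedComponentsWithStats(k); 
    return [(c[i].round(2),st[i]) for i in range(1,n) if st[i][4]>3]
s=snap('top'); f=s['frame']; h=cv2.cvtColor(f,cv2.COLOR_RGB2HSV)
H,S,V=[h[:,:,i].astype(int) for i in range(3)]
red=((((H<6)|(H>172))&(S>110)&(V>120))*255).astype(np.uint8)
ora=(((H>5)&(H<18)&(S>150)&(V>150))*255).astype(np.uint8)
blu=(((H>100)&(H<125)&(S>120)&(V>140))*255).astype(np.uint8)
print('red',cen(red,(120,155,200,200)))
print('ora',cen(ora,(140,212,166,235)))
print('blu',cen(blu,(300,160,400,240)))
# scale base outline
m=((S<60)&(V>60)).astype(np.uint8)*255
k=np.zeros_like(m);k[145:245,103:200]=m[145:245,103:200]
c=max(cv2.findContours(k,0,2)[0],key=cv2.contourArea);print(cv2.minAreaRect(c))
k=np.zeros_like(m);k[160:215,300:350]=m[160:215,300:350]
cv2.imwrite('pics/m.png',np.hstack([m,blu]))
R=cen(red,(120,155,150,180))
c=R[0][0];spot=plane(s,*c,.080);print('spot',spot)
for c,st in cen(blu,(300,160,400,240)): print(c,plane(s,*c,.152))
for c,st in cen(ora,(140,212,166,235)): print(c,st,plane(s,*c,.0735))
# deck corners by eye from crop
for u,v in [(64,64),(373,74),(357,368),(32,357)]: print(plane(s,100+u/4-.4,145+v/4-.4,.045))
for u,v in [(100,41),(307,46),(292,250),(78,243)]: print('pan',plane(s,100+u/4-.4,145+v/4-.4,.080))
for u,v in [(430,126),(550,100),(581,214),(460,247)]: print('stand',plane(s,300+(u-400)/4-.4,145+v/4-.4,.062))
E
```

```text
red [(array([135., 168.]), array([132, 165,   7,   7,  20], dtype=int32)), (array([179. , 184.5]), array([176, 184,   7,   2,  14], dtype=int32))]
ora [(array([151.86, 222.6 ]), array([149, 219,   6,   8,  42], dtype=int32))]
blu [(array([387.81, 174.61]), array([382, 169,  12,  12, 114], dtype=int32)), (array([332.77, 178.61]), array([329, 175,   9,   8,  56], dtype=int32)), (array([330.37, 221.63]), array([328, 219,   6,   6,  30], dtype=int32))]
((150.46792602539062, 195.76950073242188), (83.92717742919922, 81.5125961303711), 2.38594388961792)
spot [0.58851724 0.20180612 0.08      ]
[387.81 174.61] [ 0.59246167 -0.39293775  0.152     ]
[332.77 178.61] [ 0.57471048 -0.26920004  0.152     ]
[330.37 221.63] [ 0.47655521 -0.26642145  0.152     ]
[151.86 222.6 ] [149 219   6   8  42] [0.45826466 0.14565958 0.0735    ]
[0.6140304  0.26515072 0.045     ]
[0.62081977 0.06835442 0.045     ]
[0.43380998 0.05895925 0.045     ]
[0.42719797 0.25760517 0.045     ]
pan [0.62024438 0.23183548 0.08      ]
pan [0.62573472 0.10435389 0.08      ]
pan [0.49794387 0.09909243 0.08      ]
pan [0.49354556 0.22728614 0.08      ]
stand [ 0.60160832 -0.22144203  0.062     ]
stand [ 0.62346132 -0.29548423  0.062     ]
stand [ 0.55200619 -0.31615796  0.062     ]
stand [ 0.52636967 -0.24276255  0.062     ]
```

```bash
cat >> h.py <<'E'
from scipy.spatial.transform import Rotation as Ro
def go(P,yaw=None):
    s=manip.sense(); R=Ro.from_quat(s['tool_rot']); d=R.inv().apply(np.array(P)-s['tcp_pos'])*1000
    x=R.apply([1,0,0]); a=np.arctan2(x[1],x[0]); out='shift mm %s yaw %.3f tilt %s'%(d.round(1),a,R.apply([0,0,1]).round(3))
    if yaw is not None:
        t=Ro.from_euler('z',yaw)*Ro.from_euler('x',np.pi); out+=' rotvec %s'%((R.inv()*t).as_rotvec().round(3))
    print(out,'pos',s['tcp_pos'].round(4),'t',round(s['t'],2),'F',s['force'].round(1),'gap',round(s['finger_gap'],3))
E
```

Call:
servo_tool([
  [0, 0, 0, 0, 0, 0.11, 0],
  [0, 0, 0, 0, 0, 0.11, 0],
  [0, 0, 0, 0, 0, 0.105, 0],
  [30, -20, 0, 0, 0, 0, 0],
  [30, -20, 0, 0, 0, 0, 0],
  [30, -20, 0, 0, 0, 0, 0],
  [30, -20, 0, 0, 0, 0, 0],
  [30, -20, 0, 0, 0, 0, 0],
  [30, -20, 0, 0, 0, 0, 0],
  [30, -25, 0, 0, 0, 0, 0],
])

```text
t: 1.03
tcp_pos: [0.4302, -0.4358, 0.2275]
tool_rot: [1.0, 0.003, -0.002, -0.0]
force: [1.0, -0.5, 0.1]
finger_gap: 0.501
```

```bash
python3 -c "
from h import *
go([.458,.146,.2],.04)"
```

```text
shift mm [  31.7 -581.6   27.6] yaw 0.007 tilt [-0.003  0.    -1.   ] rotvec [-0.     0.003 -0.033] pos [ 0.4302 -0.4358  0.2275] t 1.03 F [ 1.  -0.5  0.1] gap 0.501
```

Call:
servo_tool([
  [3, -40, 0, 0, 0, -0.033, 0],
  [2, -40, 0, 0, 0, 0, 0],
  [2, -40, 0, 0, 0, 0, 0],
  [2, -40, 0, 0, 0, 0, 0],
  [2, -40, 0, 0, 0, 0, 0],
  [2, -40, 0, 0, 0, 0, 0],
  [2, -40, 0, 0, 0, 0, 0],
  [2, -40, 0, 0, 0, 0, 0],
  [2, -40, 0, 0, 0, 0, 0],
  [2, -40, 0, 0, 0, 0, 0],
  [2, -40, 0, 0, 0, 0, 0],
  [2, -40, 0, 0, 0, 0, 0],
])

```text
t: 2.03
tcp_pos: [0.4406, 0.0608, 0.2248]
tool_rot: [1.0, 0.02, 0.002, 0.002]
force: [1.5, -0.3, 0.1]
finger_gap: 0.5
```

```bash
python3 -c "
from h import *
go([.458,.146,.16],.04)
snap('wrist','w1')"
```

```text
shift mm [ 20.4 -84.8  64.5] yaw 0.039 tilt [ 0.005 -0.004 -1.   ] rotvec [ 0.004 -0.005 -0.001] pos [0.4406 0.0608 0.2248] t 2.03 F [ 1.5 -0.3  0.1] gap 0.5
```

View pics/w1.png

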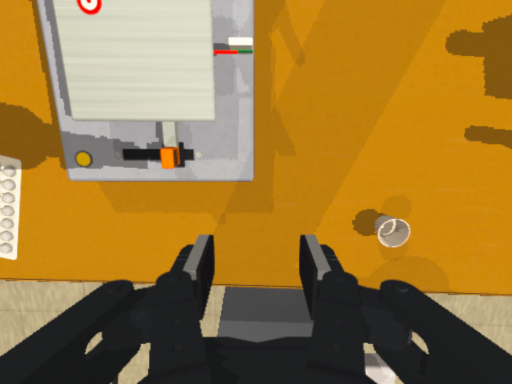

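The wrist view shows the lock grip at about (172,156), the ring at (89,3) and the band at (244,52). The cup is at (393,232), clear of the path. I'll refine the positions from this sharper view.

```bash
cat >> h.py <<'E'
def blobs(s,kind,box,mn=4):
    h=cv2.cvtColor(s['frame'],cv2.COLOR_RGB2HSV); H,S,V=[h[:,:,i].astype(int) for i in range(3)]
    m={'red':((H<5)|(H>172))&(S>110)&(V>120),'ora':(H>5)&(H<18)&(S>150)&(V>150),'blu':(H>100)&(H<125)&(S>120)&(V>80),'grn':(H>45)&(H<85)&(S>60)}[kind]
    x0,y0,x1,y1=box; k=np.zeros(m.shape,np.uint8);k[y0:y1,x0:x1]=m[y0:y1,x0:x1]
    n,l,st,c=cv2.connectedComponentsWithStats(k)
    return [(c[i].round(1),st[i]) for i in range(1,n) if st[i][4]>=mn]
E
python3 - <<'E'
from h import *
s=snap('wrist')
a=cv2.resize(s['frame'][130:190,50:270,::-1],None,fx=3.6,fy=3.6,interpolation=cv2.INTER_CUBIC);cv2.imwrite('pics/w1c.png',a)
print(s['world_from_camera'][:3,3])
for u,v in [(36,0),(253.5,0),(253.5,181),(70,181)]: print(plane(s,u,v,.045))
for u,v in [(73,121),(215,121)]: print('pan',plane(s,u,v,.08))
print('ring',plane(s,89,2.5,.08),'lock',plane(s,169,158,.0735))
for k in('red','grn','ora'):
  for c,st in blobs(s,k,(60,0,260,175)): print(k,c,st,plane(s,*c,.0735))
E
```

```text
[0.50939319 0.07106674 0.36758672]
[0.59293313 0.27632968 0.045     ]
[0.6033184  0.07830886 0.045     ]
[0.4327956  0.07112901 0.045     ]
[0.4238358  0.26739371 0.045     ]
pan [0.48932997 0.23657034 0.08      ]
pan [0.49552154 0.10848298 0.08      ]
ring [0.58455794 0.2117148  0.08      ] lock [0.45855614 0.15320424 0.0735    ]
red [101.    5.9] [ 88   0  25  13 141] [0.58431279 0.20522433 0.0735    ]
red [234.7  50.1] [224  48  24   5 108] [0.55619221 0.09249167 0.0735    ]
grn [253.9  48.5] [248  47  12   4  45] [0.55822263 0.07577352 0.0735    ]
ora [243.9  48.1] [240  48   8   2   9] [0.55814615 0.08450768 0.0735    ]
ora [176.3 155.2] [169 145  18  22 300] [0.46158474 0.14613936 0.0735    ]
```

View pics/w1c.png

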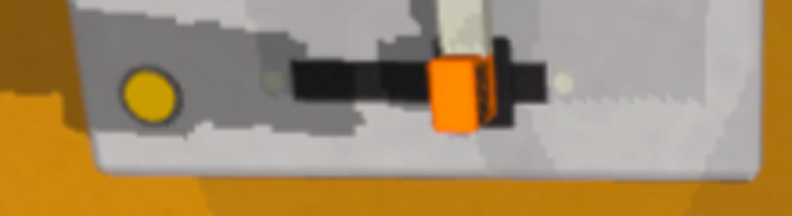

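```bash
python3 -c "
from h import *
s=snap('wrist')
for u,v in [(77,177.2),(259,180)]: print(plane(s,u,v,.045))
go([.459,.146,.12],.04)"
```

```text
[0.42824115 0.25484112 0.045     ]
[0.43451059 0.06105027 0.045     ]
shift mm [ 22.2 -83.7 104.4] yaw 0.047 tilt [ 0.004 -0.004 -1.   ] rotvec [ 0.004 -0.004  0.007] pos [0.4403 0.0618 0.2246] t 2.18 F [-0.6 -1.2  0.3] gap 0.501
```

Call:
servo_tool([
  [8, -30, 10, 0.002, -0.002, 0.003, 0],
  [8, -30, 20, 0, 0, 0, 0],
  [5, -22, 30, 0, 0, 0, 0],
  [0, 0, 30, 0, 0, 0, 0],
  [0, 0, 14, 0, 0, 0, 0],
  [0, 0, 0, 0, 0, 0, 0],
])

```text
t: 2.68
tcp_pos: [0.4674, 0.1407, 0.119]
tool_rot: [1.0, 0.018, 0.008, 0.003]
force: [0.1, 0.4, 0.1]
finger_gap: 0.5
```

```bash
python3 -c "
from h import *
go([.459,.146,.056],.037)
snap('wrist','w2')"
```

```text
shift mm [-9.2 -6.  62.9] yaw 0.036 tilt [ 0.017 -0.005 -1.   ] rotvec [ 0.006 -0.016 -0.001] pos [0.4674 0.1407 0.119 ] t 2.68 F [0.1 0.4 0.1] gap 0.5
```

View pics/w2.png

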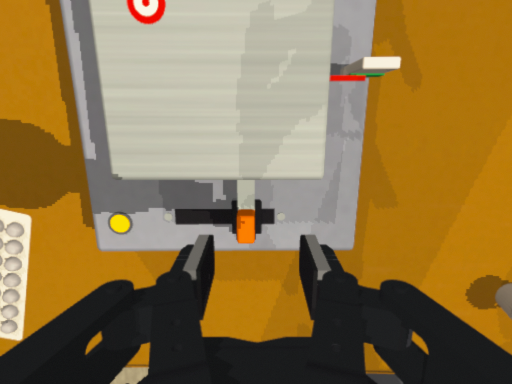

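The lock grip at (246,226) lies between the fingers, whose middle is at column 256. I'll correct the tilt, descend and grip.

Call:
servo_tool([
  [-9, -6, 10, 0.006, -0.016, 0, 0],
  [0, 0, 15, 0, 0, 0, 0],
  [0, 0, 15, 0, 0, 0, 0],
  [0, 0, 10, 0, 0, 0, 0],
  [0, 0, 0, 0, 0, 0, 0],
])

```text
t: 3.15
tcp_pos: [0.4619, 0.1425, 0.0715]
tool_rot: [1.0, 0.014, 0.004, -0.001]
force: [-0.3, -0.1, -0.4]
finger_gap: 0.499
```

```bash
python3 -c "
from h import *
go([.459,.146,.055],.037)
snap('wrist','w3')
s=snap('wrist')
print(blobs(s,'ora',(150,150,350,260)))
for c,st in blobs(s,'ora',(150,150,350,260)): print(plane(s,*c,.0735))
"
```

```text
shift mm [-2.9 -3.6 16.5] yaw 0.027 tilt [ 0.008  0.001 -1.   ] rotvec [-0.001 -0.008 -0.01 ] pos [0.4619 0.1425 0.0715] t 3.15 F [-0.3 -0.1 -0.4] gap 0.499
[(array([246. , 247.8]), array([236, 236,  21,  24, 492], dtype=int32))]
[0.46421285 0.14791514 0.0735    ]
```

View pics/w3.png

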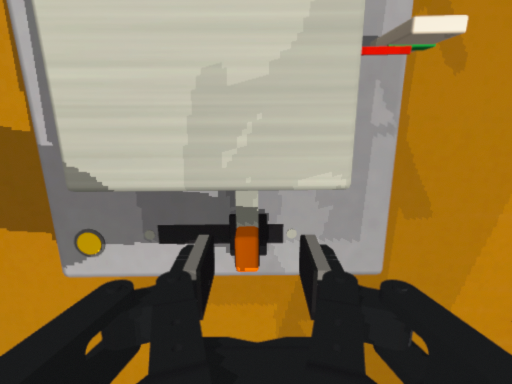

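Call:
servo_tool([
  [-2, -5, 8, 0, -0.008, -0.01, 0],
  [0, 0, 8, 0, 0, 0, 0],
  [0, 0, 2, 0, 0, 0, 0],
  [0, 0, 0, 0, 0, 0, -1],
  [0, 0, 0, 0, 0, 0, -1],
  [0, 0, 0, 0, 0, 0, -1],
  [0, 0, 0, 0, 0, 0, -1],
  [0, 0, 0, 0, 0, 0, -1],
], grip_force=25)

```text
t: 3.92
tcp_pos: [0.4625, 0.148, 0.0561]
tool_rot: [1.0, 0.019, 0.004, -0.001]
force: [-0.0, 0.0, -1.5]
finger_gap: 0.135
```

```bash
python3 -c "
from h import *
go([.459,.146,.055],.037)
snap('wrist','w4')
"
```

```text
shift mm [-3.6  1.9  1.1] yaw 0.038 tilt [ 0.007  0.002 -1.   ] rotvec [-0.002 -0.007  0.001] pos [0.4625 0.148  0.0561] t 3.92 F [-0.   0.  -1.5] gap 0.135
```

View pics/w4.png

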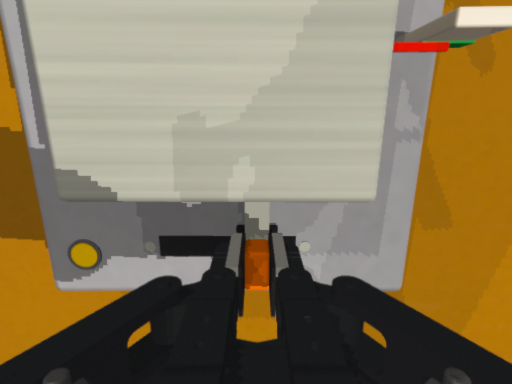

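Gripped: the opening is 11.5 mm, which fits the 12 mm tab. I'll drag it to the scale's left, which is −y in the tool frame.

Call:
servo_tool([
  [0, -6, 0, 0, 0, 0, -1],
  [0, -6, 0, 0, 0, 0, -1],
  [0, -6, 0, 0, 0, 0, -1],
  [0, -6, 0, 0, 0, 0, -1],
  [0, -5, 0, 0, 0, 0, -1],
  [0, -4, 0, 0, 0, 0, -1],
  [0, -4, 0, 0, 0, 0, -1],
])

```text
t: 4.55
tcp_pos: [0.4611, 0.1848, 0.0561]
tool_rot: [1.0, 0.022, 0.003, 0.003]
force: [3.3, -35.5, 1.2]
finger_gap: 0.133
```

```bash
python3 -c "
from h import *
go([.459,.182,.055],.037)
"
```

```text
shift mm [-2.3  2.7  1.1] yaw 0.045 tilt [ 0.007 -0.006 -1.   ] rotvec [ 0.006 -0.006  0.008] pos [0.4611 0.1848 0.0561] t 4.55 F [  3.3 -35.5   1.2] gap 0.133
```

Call:
servo_tool([
  [0, 3, 0, 0, 0, 0, -1],
  [0, 0, 0, 0, 0, 0, 0],
  [0, 0, 0, 0, 0, 0, 0],
  [0, 0, 0, 0, 0, 0, 0],
  [0, 0, 0, 0, 0, 0, 0],
  [0, 0, -20, 0, 0, 0, 0],
  [0, 0, -30, 0, 0, 0, 0],
  [0, 0, -30, 0, 0, 0, 0],
  [-5, 20, -30, 0, 0, 0, 0],
  [-10, 30, -30, 0, 0, 0, 0],
  [-10, 30, -30, 0, 0, 0, 0],
  [0, 0, 0, 0, 0, 0, 0],
])

```text
t: 5.55
tcp_pos: [0.4385, 0.1062, 0.23]
tool_rot: [1.0, 0.026, 0.002, 0.003]
force: [-0.1, 1.1, -0.4]
finger_gap: 0.501
```

```bash
python3 -c "
from h import *
s=snap('wrist','w5')
go([.575,-.269,.3],.037)
print(blobs(s,'red',(0,0,512,300)),blobs(s,'ora',(0,0,512,300),20)); manip.snapshot('top')
snap('top','top1')
"
```

```text
shift mm [117.6 383.3 -70.1] yaw 0.051 tilt [ 0.002 -0.004 -1.   ] rotvec [ 0.004 -0.002  0.014] pos [0.4382 0.1076 0.2283] t 5.6 F [-0.8 -0.3 -0.8] gap 0.502
[(array([149.8,   7.6]), array([137,   0,  25,  15, 164], dtype=int32)), (array([148.7,   1.1]), array([147,   0,   4,   4,  12], dtype=int32)), (array([277.1,  52.3]), array([267,  50,  24,   5,  99], dtype=int32))] [(array([180.8, 154.6]), array([174, 145,  17,  21, 277], dtype=int32)), (array([194.5, 179. ]), array([179, 179,  32,   1,  32], dtype=int32)), (array([263., 180.]), array([251, 180,  25,   1,  25], dtype=int32))]
```

View pics/w5.png

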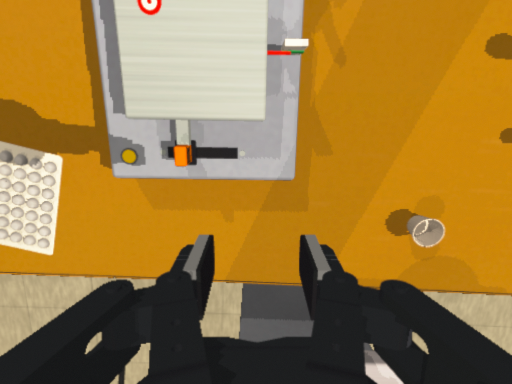

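The lock now sits at the left end of its slot, at (181,155). I'll check its travel numerically in the same view, then look at the stand from above.

```bash
python3 - <<'E'
from h import *
s=snap('wrist')
for c,st in blobs(s,'ora',(160,140,210,175),20): print(c,st,plane(s,*c,.0735))
a=cv2.resize(s['frame'][135:190,90:310,::-1],None,fx=3.6,fy=3.6,interpolation=cv2.INTER_CUBIC);cv2.imwrite('pics/w5c.png',a)
t=snap('top')
for c,st in blobs(t,'ora',(125,212,166,235)): print(c,st,plane(t,*c,.0735))
E
```

```text
[182.7 152.4] [176 142  17  22 282] [0.46036355 0.18050737 0.0735    ]
```

View pics/w5c.png

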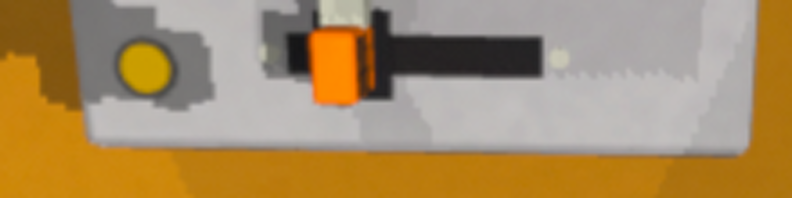

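The lock is at y≈0.1825 (bias-corrected) against 0.1848 at the stop. My 3 mm back-off row before opening probably dragged it back about 2 mm, so I'll grip it again, push it to the stop and release without backing off.

```bash
python3 -c "
from h import *
go([.461,.182,.12],.038)
"
```

```text
shift mm [ 29.5 -71.4 103.8] yaw 0.054 tilt [-0.007 -0.003 -1.   ] rotvec [0.003 0.007 0.016] pos [0.4362 0.1095 0.2242] t 5.8 F [-0.2  0.5 -0.6] gap 0.502
```

Call:
servo_tool([
  [10, -24, 30, 0.003, 0.007, 0.016, 0],
  [10, -24, 30, 0, 0, 0, 0],
  [10, -23, 30, 0, 0, 0, 0],
  [0, 0, 14, 0, 0, 0, 0],
  [0, 0, 0, 0, 0, 0, 0],
])

```text
t: 6.22
tcp_pos: [0.4633, 0.1882, 0.1107]
tool_rot: [1.0, 0.021, -0.002, 0.0]
force: [-0.3, -0.9, 0.0]
finger_gap: 0.502
```

```bash
python3 -c "
from h import *
go([.461,.182,.056],.038)
"
```

```text
shift mm [-2.3  6.1 54.7] yaw 0.041 tilt [-0.004 -0.001 -1.   ] rotvec [0.001 0.004 0.003] pos [0.4633 0.1882 0.1107] t 6.22 F [-0.3 -0.9  0. ] gap 0.502
```

Call:
servo_tool([
  [-1, 4, 15, 0, 0, 0, 0],
  [-1, 1, 20, 0, 0, 0, 0],
  [0, 0, 15, 0, 0, 0, 0],
  [0, 0, 4, 0, 0, 0, 0],
  [0, 0, 0, 0, 0, 0, -1],
  [0, 0, 0, 0, 0, 0, -1],
  [0, 0, 0, 0, 0, 0, -1],
  [0, 0, 0, 0, 0, 0, -1],
  [0, 0, 0, 0, 0, 0, -1],
])

```text
t: 6.97
tcp_pos: [0.4574, 0.1834, 0.0508]
tool_rot: [1.0, 0.025, -0.009, 0.003]
force: [0.8, 1.4, -12.0]
finger_gap: 0.135
```

Call:
servo_tool([
  [0, -3, 0, 0, 0, 0, -1],
  [0, -3, 0, 0, 0, 0, -1],
])

```text
t: 7.13
tcp_pos: [0.4573, 0.1842, 0.0508]
tool_rot: [1.0, 0.028, -0.009, 0.008]
force: [2.9, -20.9, -7.9]
finger_gap: 0.135
```

Call:
servo_tool([
  [0, -3, 0, 0, 0, 0, -1],
  [0, -3, 0, 0, 0, 0, -1],
])

```text
t: 7.3
tcp_pos: [0.4573, 0.1841, 0.0508]
tool_rot: [0.999, 0.03, -0.011, 0.013]
force: [2.9, -16.2, -8.8]
finger_gap: 0.129
```

Call:
servo_tool([
  [0, -1, 0, 0, 0, 0, 0],
  [0, 0, 0, 0, 0, 0, 0],
  [0, 0, 0, 0, 0, 0, 0],
  [0, 0, 0, 0, 0, 0, 0],
  [0, 0, -15, 0, 0, 0, 0],
  [0, 0, -30, 0, 0, 0, 0],
  [0, 0, -30, 0, 0, 0, 0],
  [-5, 20, -30, 0, 0, 0, 0],
  [-10, 30, -30, 0, 0, 0, 0],
  [-10, 30, -30, 0, 0, 0, 0],
  [0, 0, 0, 0, 0, 0, 0],
  [0, 0, 0, 0, 0, 0, 0],
])

```text
t: 8.3
tcp_pos: [0.4429, 0.1117, 0.229]
tool_rot: [0.999, 0.034, -0.004, 0.012]
force: [-0.0, 0.5, -0.3]
finger_gap: 0.501
```

```bash
python3 - <<'E'
from h import *
go([.575,-.269,.31],.038)
manip.snapshot('wrist'); s=snap('wrist','w6')
for c,st in blobs(s,'ora',(140,130,230,185),20): print(c,st,plane(s,*c,.0735))
E
```

```text
shift mm [105.1 390.7 -72.5] yaw 0.068 tilt [-0.007 -0.025 -1.   ] rotvec [0.024 0.008 0.031] pos [0.4429 0.1117 0.229 ] t 8.3 F [-0.   0.5 -0.3] gap 0.501
[180.9 157. ] [174 147  17  22 290] [0.46037132 0.18256997 0.0735    ]
```

View pics/w6.png

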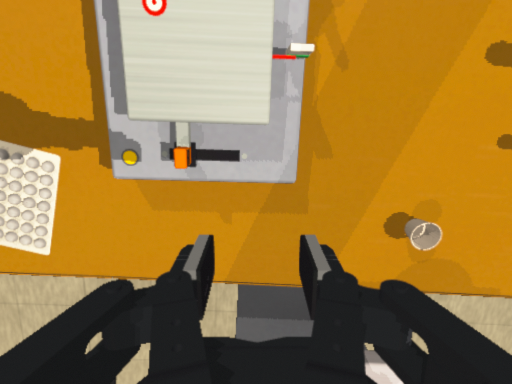

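The lock now measures y=0.1826, 2 mm further, so it is at the stop. I'll go on to the stand.

Call:
servo_tool([
  [11, 38, 0, 0.024, 0.008, 0.031, 0],
  [11, 38, 0, 0, 0, 0, 0],
  [11, 38, 0, 0, 0, 0, 0],
  [11, 38, 0, 0, 0, 0, 0],
  [11, 38, 0, 0, 0, 0, 0.3],
  [11, 38, 0, 0, 0, 0, 0.3],
  [11, 38, 0, 0, 0, 0, 0.3],
  [0, 38, 0, 0, 0, 0, 0.3],
  [0, 38, 0, 0, 0, 0, 0.3],
  [0, 0, 0, 0, 0, 0, 0.3],
  [0, 0, 0, 0, 0, 0, 0.3],
])

```text
t: 9.32
tcp_pos: [0.5406, -0.224, 0.207]
tool_rot: [0.999, 0.033, -0.013, -0.009]
force: [-0.3, -0.5, -1.0]
finger_gap: 0.648
```

```bash
python3 - <<'E'
from h import *
go([.575,-.269,.2],.038)
s=snap('wrist','w7')
for c,st in blobs(s,'blu',(0,0,512,384),60): print(c,st,plane(s,*c,.152))
E
```

```text
shift mm [31.6 47.3  5.4] yaw 0.065 tilt [-0.026  0.016 -1.   ] rotvec [-0.018  0.025  0.027] pos [ 0.5406 -0.224   0.207 ] t 9.32 F [-0.3 -0.5 -1. ] gap 0.648
[431.3 140.4] [427 129  15  27  78] [ 0.59596808 -0.32843396  0.152     ]
[476.3 153.4] [ 434  129   78   58 3091] [ 0.58971474 -0.35783532  0.152     ]
[311.1 145.7] [300 134  31  31 452] [ 0.58785562 -0.25456242  0.152     ]
[329.4 164.2] [ 311  146   37   37 1026] [ 0.57680352 -0.26769246  0.152     ]
[303.8 235.7] [295 224  19  28 371] [ 0.5254172  -0.25689104  0.152     ]
[307.2 256.9] [300 248  14  19 201] [ 0.50921006 -0.26110059  0.152     ]
```

View pics/w7.png

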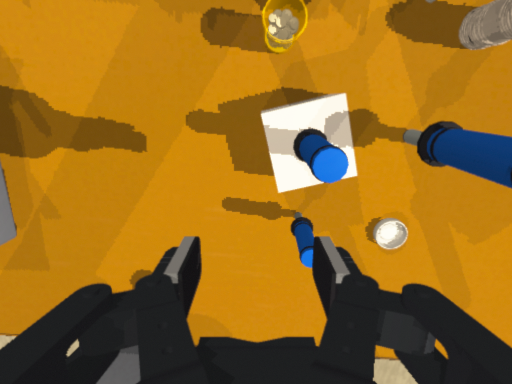

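The probe's handle top at (329,164) gives (0.577,−0.268), which agrees with the top view. I'll approach it with the tilt corrected.

Call:
servo_tool([
  [12, 16, 0, -0.018, 0.025, 0.027, 0.3],
  [12, 16, 0, 0, 0, 0, 0.3],
  [8, 12, 0, 0, 0, 0, 0.3],
  [0, 0, 0, 0, 0, 0, 0.3],
  [0, 0, 0, 0, 0, 0, 0.3],
])

```text
t: 9.78
tcp_pos: [0.5779, -0.2605, 0.2023]
tool_rot: [1.0, 0.021, -0.0, -0.0]
force: [0.8, 0.7, -0.0]
finger_gap: 0.649
```

```bash
python3 - <<'E'
from h import *
go([.576,-.2685,.094],.0)
s=snap('wrist')
go([.576,-.2685,.094],.0)
for c,st in blobs(s,'blu',(200,0,400,384),300): print(c,st,plane(s,*c,.152))
E
```

```text
shift mm [ -2.1   8.  108.3] yaw 0.043 tilt [-0.001  0.001 -1.   ] rotvec [-0.001  0.001  0.043] pos [ 0.5779 -0.2605  0.2023] t 9.78 F [ 0.8  0.7 -0. ] gap 0.649
shift mm [ -2.1   8.1 108.4] yaw 0.043 tilt [-0.001  0.    -1.   ] rotvec [-0.001  0.001  0.043] pos [ 0.5778 -0.2604  0.2024] t 9.83 F [ 0.2 -0.3 -0.5] gap 0.65
[391.5 188.5] [381 171  19  39 541] [ 0.60084492 -0.34690438  0.152     ]
[267.3 207.4] [ 251  178   35   57 1474] [ 0.58450095 -0.26732471  0.152     ]
[265.9 283.2] [257 259  20  49 757] [ 0.52772746 -0.26929622  0.152     ]
```

Call:
servo_tool([
  [-2, 7, 10, 0, 0, 0, 0.3],
  [0, 0, 20, 0, 0, 0, 0.3],
  [0, 0, 15, 0, 0, 0, 0.3],
  [0, 0, 0, 0, 0, 0, 0.3],
])

```text
t: 10.17
tcp_pos: [0.5755, -0.2646, 0.156]
tool_rot: [1.0, 0.023, 0.0, 0.0]
force: [0.2, 0.5, -0.8]
finger_gap: 0.65
```

```bash
python3 - <<'E'
from h import *
go([.576,-.2685,.094],.04)
s=snap('wrist','w8')
E
```

```text
shift mm [ 0.3  3.9 62. ] yaw 0.047 tilt [ 0.001 -0.001 -1.   ] rotvec [ 0.001 -0.001  0.007] pos [ 0.5755 -0.2646  0.156 ] t 10.17 F [ 0.2  0.5 -0.8] gap 0.65
```

View pics/w8.png

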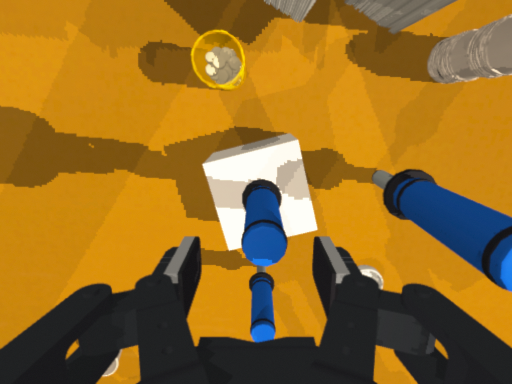

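The handle top at (264,243) is between the fingers. I'll descend and grip.

Call:
servo_tool([
  [0, 4, 20, 0, 0, 0, 0.3],
  [0, 0, 20, 0, 0, 0, 0.3],
  [0, 0, 17, 0, 0, 0, 0.3],
  [0, 0, 4, 0, 0, 0, 0.3],
  [0, 0, 0, 0, 0, 0, 0.3],
])

```text
t: 10.63
tcp_pos: [0.5779, -0.2694, 0.0986]
tool_rot: [1.0, 0.024, 0.004, 0.003]
force: [0.5, 0.4, 0.5]
finger_gap: 0.652
```

```bash
python3 - <<'E'
from h import *
go([.576,-.2685,.094],.04)
s=snap('wrist','w9')
E
```

```text
shift mm [-1.9 -1.   4.6] yaw 0.048 tilt [ 0.008 -0.006 -1.   ] rotvec [ 0.006 -0.008  0.008] pos [ 0.5779 -0.2694  0.0986] t 10.63 F [0.5 0.4 0.5] gap 0.652
```

View pics/w9.png

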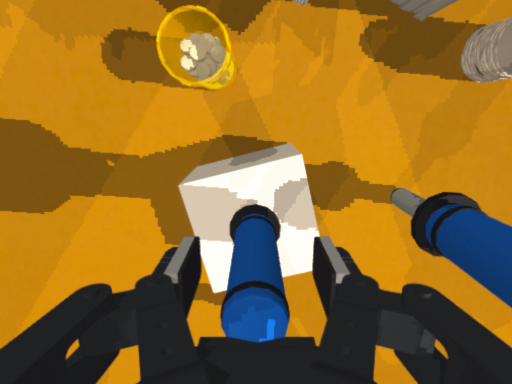

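Call:
servo_tool([
  [-2, -1, 4, 0.006, -0.008, 0.008, 0.3],
  [0, 0, 0, 0, 0, 0, 0.3],
  [0, 0, 0, 0, 0, 0, -1],
  [0, 0, 0, 0, 0, 0, -1],
  [0, 0, 0, 0, 0, 0, -1],
  [0, 0, 0, 0, 0, 0, -1],
  [0, 0, 0, 0, 0, 0, -1],
], grip_force=60)

```text
t: 11.27
tcp_pos: [0.5783, -0.2698, 0.1002]
tool_rot: [1.0, 0.02, 0.003, 0.002]
force: [-0.8, -0.5, -1.0]
finger_gap: 0.263
```

```bash
python3 - <<'E'
from h import *
go([.576,-.2685,.094],.04)
E
```

```text
shift mm [-2.3 -1.5  6.2] yaw 0.040 tilt [ 0.006 -0.005 -1.   ] rotvec [ 0.005 -0.006 -0.   ] pos [ 0.5783 -0.2698  0.1002] t 11.27 F [-0.8 -0.5 -1. ] gap 0.263
```

Call:
servo_tool([
  [0, 0, -8, 0, 0, 0, -1],
  [0, 0, -15, 0, 0, 0, -1],
  [0, 0, -20, 0, 0, 0, -1],
  [0, 0, -20, 0, 0, 0, -1],
  [0, 0, -25, 0, 0, 0, -1],
  [0, 0, -25, 0, 0, 0, -1],
  [0, 0, 0, 0, 0, 0, -1],
])

```text
t: 11.85
tcp_pos: [0.5766, -0.2686, 0.2177]
tool_rot: [1.0, 0.02, 0.001, 0.001]
force: [1.2, -0.8, -1.4]
finger_gap: 0.268
```

```bash
python3 - <<'E'
from h import *
go([.588,.202,.24],.04)
s=snap('wrist','w10'); t=snap('top','t10'); 
E
```

```text
shift mm [  30.1 -469.7  -23. ] yaw 0.040 tilt [ 0.003 -0.002 -1.   ] rotvec [ 0.002 -0.003 -0.   ] pos [ 0.5766 -0.2686  0.2177] t 11.85 F [ 1.2 -0.8 -1.4] gap 0.268
```

View pics/w10.png

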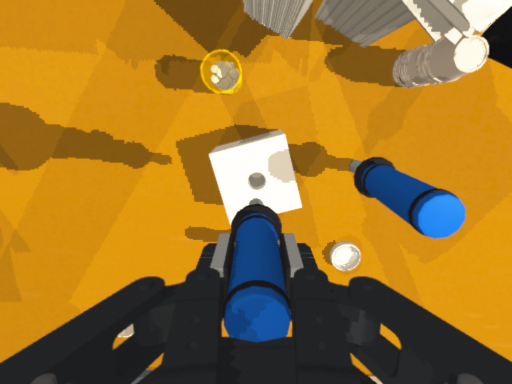

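The probe is out of the stand and held. I'll carry it to the pan with the tip above 0.13.

Call:
servo_tool([
  [3, -38, -4, 0.002, -0.003, 0, -1],
  [3, -38, -4, 0, 0, 0, -1],
  [3, -38, -4, 0, 0, 0, -1],
  [3, -38, -4, 0, 0, 0, -1],
  [3, -38, -4, 0, 0, 0, -1],
  [3, -38, -4, 0, 0, 0, -1],
  [3, -38, -4, 0, 0, 0, -1],
  [3, -38, -4, 0, 0, 0, -1],
  [3, -38, -4, 0, 0, 0, -1],
  [0, -38, -4, 0, 0, 0, -1],
  [0, 0, 0, 0, 0, 0, -1],
  [0, 0, 0, 0, 0, 0, -1],
])

```text
t: 12.95
tcp_pos: [0.5757, 0.1294, 0.2345]
tool_rot: [1.0, 0.016, -0.023, -0.006]
force: [0.7, 0.3, -1.5]
finger_gap: 0.271
```

```bash
python3 - <<'E'
from h import *
go([.588,.202,.22],.04)
s=snap('wrist','w11'); go([.588,.202,.22],.04); t=snap('top','t11');c=snap('scene','s11')
E
```

```text
shift mm [ 15.3 -72.   14.8] yaw 0.032 tilt [-0.046  0.012 -0.999] rotvec [-0.014  0.045 -0.008] pos [0.5757 0.1294 0.2345] t 12.95 F [ 0.7  0.3 -1.5] gap 0.271
shift mm [ 15.6 -71.8  14.7] yaw 0.031 tilt [-0.047  0.014 -0.999] rotvec [-0.015  0.046 -0.009] pos [0.5753 0.1295 0.2343] t 13.0 F [-0.2  0.1 -0.6] gap 0.265
```

View pics/w11.png

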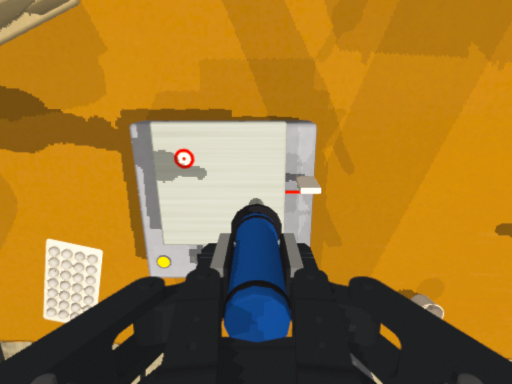

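View pics/s11.png

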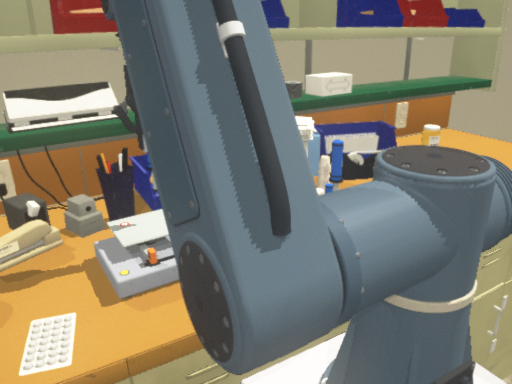

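The wrist view shows the whole ring at (184,158), the probe tip at about (256,203) and the pointer at (292,191). I'll straighten the tool, then measure the ring.

```bash
cat >> h.py <<'E'
def ring(s,z=.08,near=None):
    g=[(c,st) for c,st in blobs(s,'red',(0,0,512,384),20) if .6<st[2]/st[3]<1.7]
    for c,st in g:
        b=np.array([st[0]+(st[2]-1)/2,st[1]+(st[3]-1)/2]); print('ring',c,b,st,plane(s,*c,z).round(4),plane(s,*b,z).round(4))
E
python3 - <<'E'
from h import *
ring(snap('wrist'))
E
```

```text
ring [181.4 159.1] [181.5 159. ] [172 149  20  21 185] [0.5882 0.2028 0.08  ] [0.5883 0.2027 0.08  ]
```

Call:
servo_tool([
  [5, -20, 0, -0.015, 0.046, -0.009, -1],
  [5, -20, 0, 0, 0, 0, -1],
  [4, -20, 0, 0, 0, 0, -1],
  [0, 0, 0, 0, 0, 0, -1],
  [0, 0, 0, 0, 0, 0, -1],
  [0, 0, 0, 0, 0, 0, -1],
])

```text
t: 13.65
tcp_pos: [0.5913, 0.1769, 0.2333]
tool_rot: [1.0, 0.01, 0.001, 0.002]
force: [0.8, 0.4, -0.8]
finger_gap: 0.261
```

```bash
python3 - <<'E'
from h import *
go([.588,.202,.22],.04)
s=snap('wrist','w12');ring(s); go([.588,.202,.22],.04)
E
```

```text
shift mm [ -2.9 -25.2  13.2] yaw 0.020 tilt [ 0.001 -0.005 -1.   ] rotvec [ 0.005 -0.001 -0.02 ] pos [0.5913 0.1769 0.2333] t 13.65 F [ 0.8  0.4 -0.8] gap 0.261
ring [229.6 183. ] [229.5 183.5] [220 174  20  20 175] [0.5885 0.2028 0.08  ] [0.5879 0.2029 0.08  ]
shift mm [ -2.8 -25.6  13.1] yaw 0.019 tilt [ 0.001 -0.005 -1.   ] rotvec [ 0.005 -0.001 -0.021] pos [0.5913 0.1765 0.2333] t 13.7 F [ 0.9 -1.2 -0.9] gap 0.266
```

View pics/w12.png

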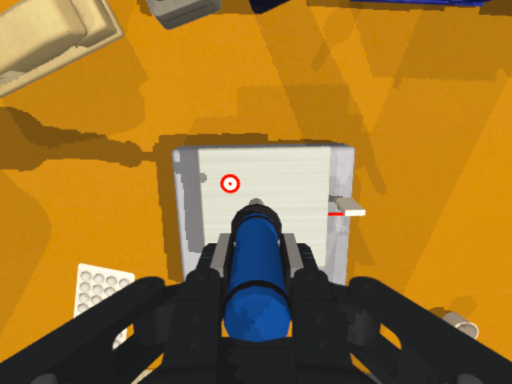

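```bash
python3 - <<'E'
from h import *
s=snap('wrist')
st=manip.sense();p=st['tcp_pos'];R=Ro.from_quat(st['tool_rot'])
for dx in(-.004,0,.004): print(dx,proj(s,p+R.apply([dx,0,.0882])))
# collar: 50-55mm from tip
print('collar c',proj(s,p+R.apply([0,0,.0882-.05])),'top',proj(s,p+R.apply([0,0,.0882-.14])))
a=cv2.resize(s['frame'][160:345,180:340,::-1],None,fx=4,fy=4,interpolation=cv2.INTER_CUBIC)[:600];cv2.imwrite('pics/c12.png',a)
E
```

```text
-0.004 [256.29694411 204.73469357]
0 [256.29633626 199.88815616]
0.004 [256.29572143 194.99713937]
collar c [256.29175109 223.23844976] top [256.27269752 318.60376647]
```

View pics/c12.png

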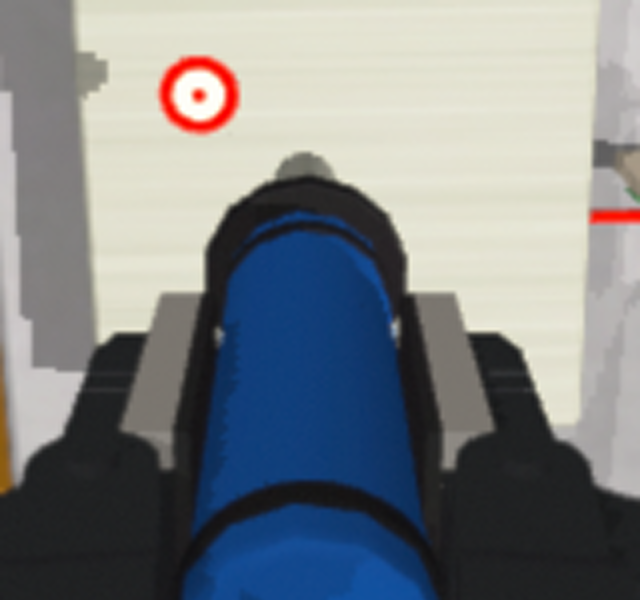

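The tip reads about 2.5 mm behind the TCP in x and centred in y, which matches the offset at the grasp. The TCP target is therefore (0.591, 0.203).

Call:
servo_tool([
  [0, -13, 0, 0.005, -0.001, 0, -1],
  [0, -13, 10, 0, 0, 0, -1],
  [0, 0, 15, 0, 0, 0, -1],
  [0, 0, 12, 0, 0, 0, -1],
  [0, 0, 0, 0, 0, 0, -1],
  [0, 0, 0, 0, 0, 0, -1],
])

```text
t: 14.25
tcp_pos: [0.5912, 0.2052, 0.1939]
tool_rot: [1.0, 0.007, 0.001, -0.001]
force: [1.1, -0.6, -1.7]
finger_gap: 0.262
```

```bash
python3 - <<'E'
from h import *
go([.591,.2028,.168],.02)
s=snap('wrist','w13');ring(s); go([.591,.2028,.168],.02)
a=cv2.resize(s['frame'][160:310,180:380,::-1],None,fx=4,fy=4,interpolation=cv2.INTER_CUBIC)[:600];cv2.imwrite('pics/c13.png',a)
E
```

```text
shift mm [-0.3  2.4 25.9] yaw 0.015 tilt [ 0.001  0.002 -1.   ] rotvec [-0.002 -0.001 -0.005] pos [0.5912 0.2052 0.1939] t 14.25 F [ 1.1 -0.6 -1.7] gap 0.262
ring [260.5 192.2] [260.  194.5] [249 184  23  22 180] [0.5903 0.202  0.08  ] [0.5883 0.2024 0.08  ]
shift mm [ 0.1  2.4 25.8] yaw 0.015 tilt [ 0.     0.002 -1.   ] rotvec [-0.002 -0.    -0.005] pos [0.5909 0.2052 0.1938] t 14.3 F [ 0.3  0.8 -0.8] gap 0.262
```

View pics/c13.png

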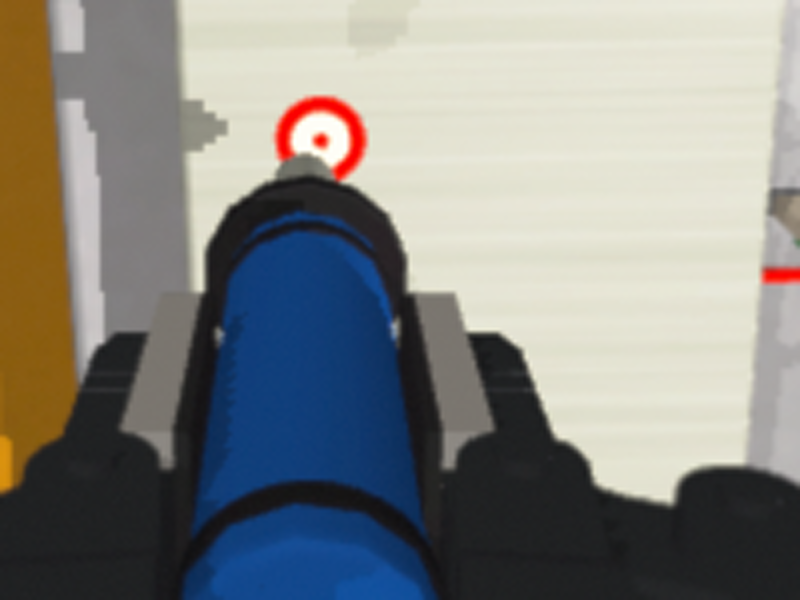

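Call:
servo_tool([
  [0, 2.5, 6, -0.002, 0, 0, -1],
  [0, 0, 8, 0, 0, 0, -1],
  [0, 0, 4, 0, 0, 0, -1],
  [0, 0, 0, 0, 0, 0, -1],
  [0, 0, 0, 0, 0, 0, -1],
])

```text
t: 14.72
tcp_pos: [0.5918, 0.2032, 0.1755]
tool_rot: [1.0, 0.007, 0.002, -0.0]
force: [0.8, 0.3, -1.4]
finger_gap: 0.268
```

```bash
python3 - <<'E'
from h import *
s=snap('wrist','w14');ring(s); go([.591,.2028,.168],.02)
a=cv2.resize(s['frame'][160:310,210:410,::-1],None,fx=4,fy=4,interpolation=cv2.INTER_CUBIC)[:600];cv2.imwrite('pics/c14.png',a)
E
```

```text
ring [257.5 197. ] [257. 198.] [245 190  25  17 165] [0.5923 0.2024 0.08  ] [0.5915 0.2028 0.08  ]
shift mm [-0.9  0.3  7.5] yaw 0.015 tilt [ 0.003  0.001 -1.   ] rotvec [-0.001 -0.003 -0.005] pos [0.5919 0.2031 0.1755] t 14.77 F [ 0.   0.3 -1.5] gap 0.264
```

View pics/c14.png

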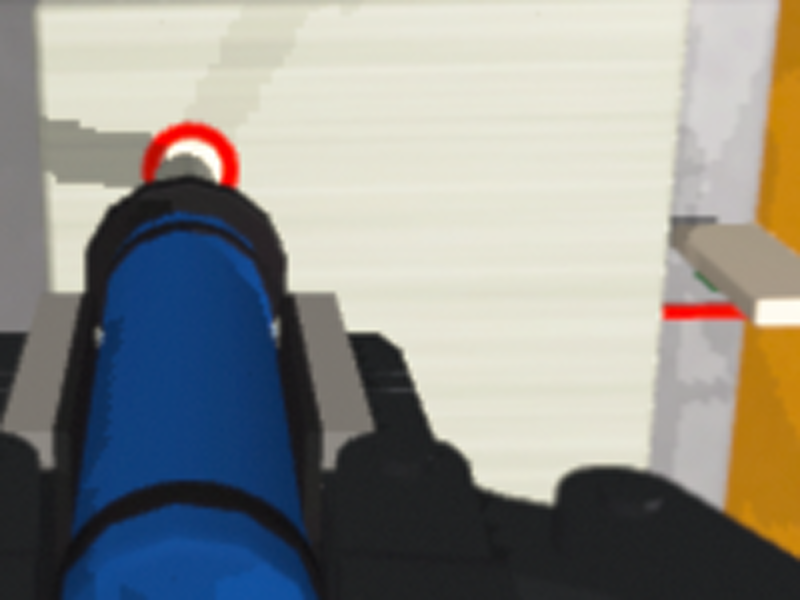

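Call:
servo_tool([
  [-1, 0, 4, -0.001, -0.003, 0, -1],
  [0, 0, 3, 0, 0, 0, -1],
  [0, 0, 3, 0, 0, 0, -1],
  [0, 0, 2, 0, 0, 0, -1],
  [0, 0, 0, 0, 0, 0, -1],
])

```text
t: 15.18
tcp_pos: [0.592, 0.2031, 0.1639]
tool_rot: [1.0, 0.007, 0.002, -0.0]
force: [-0.3, 0.9, 0.5]
finger_gap: 0.266
```

```bash
python3 - <<'E'
from h import *
go([.591,.2028,.158],.02);s=snap('wrist','w15');ring(s); go([.591,.2028,.158],.02)
E
```

```text
shift mm [-1.   0.3  5.9] yaw 0.014 tilt [ 0.003  0.    -1.   ] rotvec [-0.    -0.003 -0.006] pos [0.592  0.2031 0.1639] t 15.18 F [-0.3  0.9  0.5] gap 0.266
ring [257.7 198.7] [257. 200.] [245 193  25  15 153] [0.5945 0.2023 0.08  ] [0.5934 0.2028 0.08  ]
shift mm [-1.1  0.3  6.1] yaw 0.014 tilt [ 0.004  0.    -1.   ] rotvec [ 0.    -0.004 -0.006] pos [0.592  0.2031 0.1641] t 15.23 F [-0.8  0.3  0.8] gap 0.265
```

Contact: the z force changed by about 2 N, which at 500 N/m is about 4 mm of pan travel and fits the height. About 6 mm more is needed.

Call:
servo_tool([
  [-1, 0, 2, 0, -0.004, 0, -1],
  [0, 0, 2, 0, 0, 0, -1],
  [0, 0, 2, 0, 0, 0, -1],
  [0, 0, 0, 0, 0, 0, -1],
  [0, 0, 0, 0, 0, 0, -1],
])

```text
t: 15.65
tcp_pos: [0.5922, 0.2031, 0.1597]
tool_rot: [1.0, 0.007, 0.001, -0.0]
force: [-0.4, 0.3, 3.2]
finger_gap: 0.267
```

```bash
python3 - <<'E'
from h import *
go([.591,.2028,.158],.02)
F=[]
for i in range(4): s=snap('wrist','w16'+str(i)); F.append(manip.sense()['force'][2])
ring(s); print(F);go([.591,.2028,.158],.02)
t=snap('top','t16'); snap('scene','s16')
a=cv2.resize(s['frame'][160:310,210:410,::-1],None,fx=4,fy=4,interpolation=cv2.INTER_CUBIC)[:600];cv2.imwrite('pics/c16.png',a)
E
```

```text
shift mm [-1.2  0.3  1.7] yaw 0.014 tilt [ 0.003  0.    -1.   ] rotvec [-0.    -0.003 -0.006] pos [0.5922 0.2031 0.1597] t 15.65 F [-0.4  0.3  3.2] gap 0.267
[np.float64(3.1737210375414557), np.float64(2.5179560475188114), np.float64(2.645375940308927), np.float64(2.8799011856732486)]
shift mm [-1.2  0.3  1.7] yaw 0.014 tilt [ 0.003  0.    -1.   ] rotvec [-0.    -0.003 -0.006] pos [0.5922 0.2031 0.1597] t 15.85 F [-0.8  0.1  2.9] gap 0.263
```

View pics/c16.png

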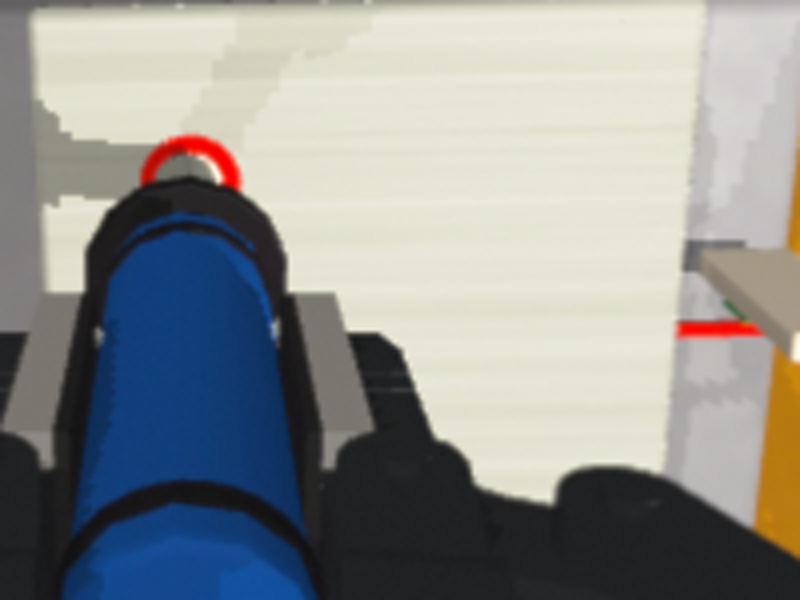

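View pics/s16.png

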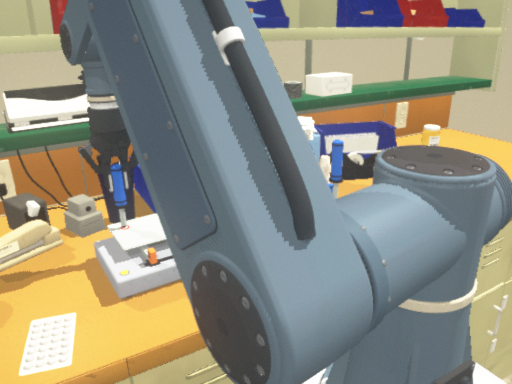

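Force change is about 4.1 N (8.2 mm), and the tip height gives 8.3 mm, so the pointer should already be in the band. I'll centre it with a little more push.

Call:
servo_tool([
  [0, 0, 1.5, 0, 0, 0, -1],
  [0, 0, 1.5, 0, 0, 0, -1],
  [0, 0, 0.5, 0, 0, 0, -1],
  [0, 0, 0.5, 0, 0, 0, -1],
])

```text
t: 16.28
tcp_pos: [0.5923, 0.2032, 0.1561]
tool_rot: [1.0, 0.007, 0.002, -0.0]
force: [-0.7, -0.2, 4.8]
finger_gap: 0.262
```

```bash
python3 - <<'E'
from h import *
F=[];Z=[]
for i in range(8):
    s=snap('wrist','w17' if i==7 else None); q=manip.sense();F.append(round(q['force'][2],1));Z.append(round(q['tcp_pos'][2],4))
print(F,Z); go([.591,.2028,.158],.02)
# pointer height: pixel in w11/w12 (z=.074) gives its x line; now ray meets plane x=x0+yaw*...
def ptr(im,wfc):pass
g=[(c,st) for c,st in blobs(s,'red',(330,180,512,300),15)];print(g)
for c,st in g:
    for z in(.074,.069,.064,.059): print(z,plane(s,*c,z).round(4))
a=cv2.resize(s['frame'][160:310,230:430,::-1],None,fx=4,fy=4,interpolation=cv2.INTER_CUBIC)[:600];cv2.imwrite('pics/c17.png',a)
t=snap('top','t17');f=t['frame'][145:245,100:250,::-1];cv2.imwrite('pics/ct17.png',cv2.resize(f,None,fx=5,fy=5,interpolation=cv2.INTER_CUBIC))
E
```

```text
[np.float64(5.4), np.float64(5.8), np.float64(4.3), np.float64(4.2), np.float64(4.1), np.float64(4.4), np.float64(4.2), np.float64(3.4)] [np.float64(0.156), np.float64(0.156), np.float64(0.156), np.float64(0.1561), np.float64(0.1561), np.float64(0.156), np.float64(0.156), np.float64(0.156)]
shift mm [-1.3  0.3 -2. ] yaw 0.014 tilt [ 0.003  0.    -1.   ] rotvec [-0.    -0.003 -0.006] pos [0.5923 0.2031 0.156 ] t 16.68 F [-1.1 -0.7  3.4] gap 0.263
[(array([387.2, 242.1]), array([379, 240,  19,   5,  78], dtype=int32))]
0.074 [0.5609 0.0991 0.074 ]
0.069 [0.5586 0.0968 0.069 ]
0.064 [0.5564 0.0945 0.064 ]
0.059 [0.5541 0.0921 0.059 ]
```

View pics/c17.png

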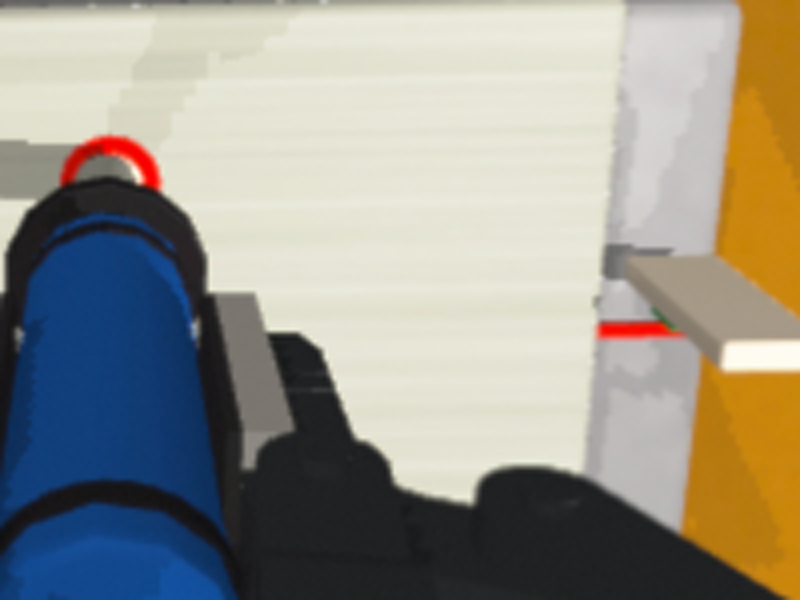

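View pics/ct17.png

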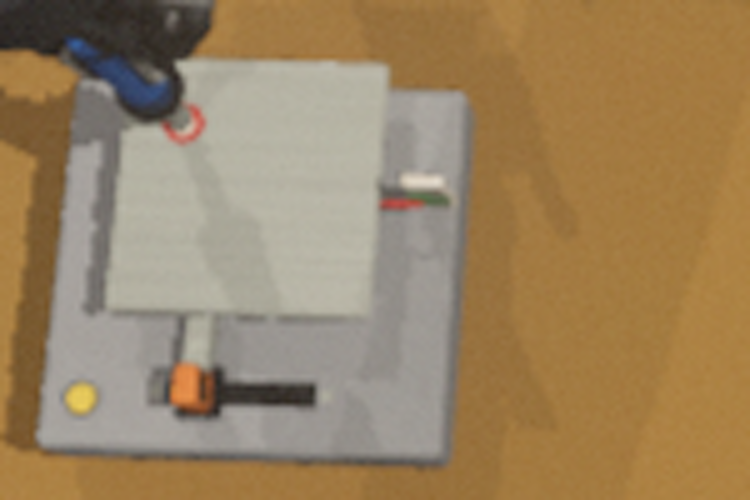

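The three press estimates are 12.2 mm (tip height), 11.3 mm (force) and 10 mm (pointer ray). All are inside the 5–15 mm band and steady over 0.4 s. The tip is inside the ring, the lock is at its left stop and the probe is upright to 0.003 rad, so I'm handing in.

```bash
python3 -c "
from station import manip
print(manip.sign_off())"
```

```text
the job is handed in; nothing more can be done
None
```

The job is done and handed in at about 17 s. The orange lock is at its left end stop, and the blue probe from the stand is pressing inside the red ring with the pointer in the green band.

- **Lock:** The first time, I backed off about 2 mm before opening the gripper, which dragged the lock off its stop. I gripped it again, pushed until it would go no further (16–21 N), and released it in place. The camera then showed about 36.6 mm of travel from where it started.
- **Probe:** I took the one in the stand, the size described, and not the larger or smaller look-alikes. The tool was upright to 0.003 rad, and I estimate the tip within about 2 mm of the ring's centre.
- **Push:** My three estimates of how far the pan is pressed disagree by about 2 mm: 12.2 mm from the tip height, 11.3 mm from the force and 10 mm from the pointer in the wrist camera. All are inside the 5–15 mm band and well short of the 22 mm stop. The height held steady over the last 0.4 s, though the force reading drifted between 5.8 and 3.4 N.
- **Contact:** In the last pictures only the probe touches the scale. I did not go near the vial, cup or cap, but I did not measure their positions again at the end.

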